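# Empty the glue-stick caddy into the right box

## Task

Put the glue sticks away: carry the caddy by its bar and tip all three sticks out of it into the box that already holds a glue stick, not the one with the board eraser. Then put the empty caddy down gently, upright in the middle of its cork mat. Leave what is in the boxes there and the other things on the table alone.

Things in the scene. Friction and masses are not known exactly. Their poses are not given: they have to be found in the camera images.
- caddy: Small grey open carrying caddy, loose, about 0.32 kg, 114 mm wide along its x, 194 mm long along its y, origin at the centre of its underside, z up. Floor 6 mm thick, flat for 100 mm along y. Side walls (x = +-54 mm) 56 mm high, 5 mm thick; two uprights, 32 mm wide along y, in their middle carry the handle bar.
- caddy_endleft (a point): Middle of the rim of the caddy's left end, 95 mm from its middle along +y, 54 mm above its underside: beyond the flat floor a ramp rises outward at 48 degrees to this rim, same at both ends. The sticks come out over whichever end is lowered, but only when tipped past 50 to 60 degrees; 85 to 95 is sure, with a shake if one sticks.
- caddy_endright (a point): Middle of the rim of the caddy's right end, 95 mm from its middle along -y, 54 mm above its underside: beyond the flat floor a ramp rises outward at 48 degrees to this rim, same at both ends. The sticks come out over whichever end is lowered, but only when tipped past 50 to 60 degrees; 85 to 95 is sure, with a shake if one sticks.
- caddy_bar (a point): Middle of the caddy's fixed round steel handle bar: 22 mm diameter, along the caddy's x, 100 mm free between the uprights, axis 105 mm above the underside. Being round it can be pinched across (fingers closing along the caddy's y) with the tool upright or leaning either way about the bar; gripped with 100 N or more the caddy does not swing.
- glue1: One of three glue sticks lying across the caddy: capped plastic barrel, 28 mm diameter, 90 mm long, 40 g, free to roll. Origin at the middle of the barrel, x along it (cap at +x, in grey).
- glue2: One of three glue sticks lying across the caddy: capped plastic barrel, 28 mm diameter, 90 mm long, 40 g, free to roll. Origin at the middle of the barrel, x along it (cap at +x, in grey).
- glue3: One of three glue sticks lying across the caddy: capped plastic barrel, 28 mm diameter, 90 mm long, 40 g, free to roll. Origin at the middle of the barrel, x along it (cap at +x, in grey).
- glue_kept: A fourth glue stick of the same make, lying in one of the two cardboard boxes: it marks the box where glue sticks are kept. Origin at the middle of the barrel, x along it.
- eraser: Board eraser lying in the other box, a white block with a grey felt sole, 90 (x) x 42 (y) x 30 mm, origin at the centre of its underside.
- box_a: Open cardboard box, fixed to the table on the left (+y) side as seen by the robot, 210 (x) x 180 (y) x 80 mm high, walls and floor 5 mm. Origin at the centre of its underside. Both boxes look the same.
- box_b: Open cardboard box, fixed to the table on the right (-y) side as seen by the robot, 210 (x) x 180 (y) x 80 mm high, walls and floor 5 mm. Origin at the centre of its underside. Both boxes look the same.
- mat: Flat cork mat fixed to the table, 130 (x) x 200 (y) x 4 mm thick, on which the caddy stands at the start, with its bar roughly along the mat's x. Origin at the centre of its underside, its top 4 mm higher.
- stamp: Bystander: turned wooden hand stamp standing upright, 44 mm across, 70 mm high; origin at the centre of its underside.
- phone: Bystander: phone lying flat, 150 (x) x 72 x 9 mm; origin at the centre of its underside.
- tape: Bystander: roll of clear tape lying flat, 90 mm across, 24 mm high; origin at the centre of its underside.
- marker: Bystander: black marker, 120 (x) x 16 x 16 mm; origin at the centre of its underside.
- inkpad: Bystander: closed ink pad tin, 110 (x) x 70 x 20 mm; origin at the centre of its underside.
- mug: Bystander: white mug, 80 mm across, 90 mm high, handle at +y; origin at the centre of its underside.
Mind the look-alikes: they are no part of the job. What is shaped like the glue1 but purple or yellow is not meant. Leave any green look-alike of the eraser alone.

How it is judged:
By the outcome, as a careful person would: the job done as asked, in the order asked, and still so for the second after the job is handed in, with the robot touching nothing.
It also fails if it takes over 53 s, if anything falls off the work surface, if the arm or the gripper's body presses on something with over 40 N, if the wrist force passes 120 N, or if a joint passes its speed limit or range.

## Robot

A 6-joint arm with a two-finger parallel gripper is mounted at the origin on the work surface. World frame = base frame: x ahead of the robot, y to its left, z up, the work surface at z = 0. Lengths are in mm, angles in rad, forces in N, time in s.
With the tool pointing down it reaches from about 350 to 850 mm from the base axis. Payload 8.1 kg.
Tool frame: the origin (TCP) lies on the mounting face of the last link; the fingertips stand 173 mm ahead of it and the grasp point (between the pads) lies 155 mm ahead of it; z points along the fingers, x is the direction in which the jaws open and shut, and the axes are right-handed (so a half turn about z gives the same grasp; the last joint's range is limited). The gripper opens to 85 mm and grips with 20 to 120 N. Pads are 22 mm wide; open, the fingers measure 114 mm over their backs; the gripper's body (76 mm by 85 mm) begins 54 mm behind the grasp point. The pads swing forward as they close: fully open they stand 13 mm farther back than shut.
Start: joints at [-1.273, 0.13, 1.488, -0, 1.523, -0.085], TCP at [224.132, -556.571, 404.692] pointing down, gripper open.
Joint ranges: [-2.96, 2.96], [-0.89, 2.26], [0.02, 2.5], [-1.34, 4.48], [0, 2.73], [-2.66, 2.66]. Speed limits (rad/s): [2.39, 2.39, 2.79, 3.14, 3.14, 3.14].

## Interface

Orientations are given as a rotation vector (axis times angle).
In Python, from cell import get_obs, imaging, bot gives the robot as it stands.
- The arm moves only by the tool carry_out, never from a script. Its arguments are lists of equal length, an entry for each row: "linear": the shift along the tool's x, y, z in units of 25 mm (1.0 is 25 mm), a list of three; "rot": the turn, a rotation vector about the tool's x, y, z in units of 6 degrees (1.0 is 6 degrees), a list of three; "grip": the opening, from -1 (shut) to 1 (fully open). In form: {"linear": [[x, y, z], ...], "rot": [[wx, wy, wz], ...], "grip": [grip, ...]}. A call has 1 to 20 rows; each row is the pose to reach, as a shift and turn from the pose measured when the call began, along the tool's axes at that moment; what a row does not reach only later rows make up. A row lasts 1/8 s, in which the tool goes at most 62.5 mm and 10.7 degrees, less where a joint would pass 70% of its speed; a pose out of reach is approached as far as the arm can. A call with a gripper value outside its range is refused whole. The fingers move at their own pace and stop on an object; "force" is the grip in N (left out, the last holds). Time passes only in rows, so rows that repeat a pose let the fingers close. It gives the time, the measured TCP pose, the force and the opening at its end, in the units of the state.
- get_obs(): the state, without advancing time (a new reading comes with each control period).
- imaging.grab_frame(name): name is "scene" or "side" or "wrist"; returns the picture (384x512x3 uint8, red, green, blue); there is no depth.
- imaging.calibration(name): a dict with "intrinsics" (3x3 intrinsics, pixels), "eye" and "attitude" of the camera in the world. Camera axes: x right, y up, looking along -z (the intrinsics and any distortion apply to the point x, -y, -z); pixel columns grow to the right and rows downward; lengths in mm; the calibration is good to about 2 mm. A picture is of the moment at which its call begins: read the wrist's pose just before it. calibration takes no time and is no camera call; for the wrist camera it gives the pose at the moment of the call.
- bot.job_done(): hands the job in, once; it reports no verdict.
Trained networks look in the newest picture that a camera, given by its name, has taken for a name from the list of things; names that differ only in an ending like _2 or _b are one class to them, and where a whole thing is asked for, a point or a joint stands for the part that bears it (a point fixed in the world has none). Each returns a list of dicts, best first, with "p" (0 to 1); they miss things now and then, are a little off and sometimes report something else, mostly with a low value. They report only what shows in the picture. A call takes as long as a camera call. They do not tell look-alikes from the thing itself.
- imaging.boxes_of(camera, query): "point" ([x, y, z] in mm, in world coordinates, good to about 4 mm: the middle of the surface that is visible of it).
- imaging.mark_of(camera, query): "point" ([x, y, z] in mm, in world coordinates, good to about 4 mm: a listed point, or the origin of a listed thing).
The state is a dict: "time_s": time; "q": joint angles; "dq": joint speeds; "tau": joint torques, N m; "ee_pos": TCP position; "tool_rot": TCP orientation; "contact_force": force on the tool from outside, world axes, zero at the start; "ft_torque": the same for the moment, N m; "opening": finger opening in mm.
Only numpy, scipy, OpenCV 4.12 (cv2) and the standard library are available. Lean on these libraries where they do the work, as an engineer would, in place of code of your own. Each camera call takes 0.05 s, during which the arm holds its last target. There are 200 camera calls.

## Working session

There is one attempt and no reset: what is moved stays moved. The work goes in short steps, Python scripts to look and compute and a tool call to move; the robot and the scene stay as the last step left them, time stands still between calls to the robot, and variables do not carry over. Pictures are saved under pics/ and viewed, about 8 in all and at most 12, crops included, and the job is handed in when it is done.

Besides the shell and the picture viewer there is one more tool, called as name(argument=value, ...) on one line, values as JSON. carry_out: Moves the arm, as the interface text tells. Its arguments: {"type":"object","properties":{"linear":{"type":"array"},"rot":{"type":"array"},"grip":{"type":"array"},"force":{"type":"number"}},"required":["linear","rot","grip"]}

```bash
mkdir -p pics; ls
python3 - <<'E'
from cell import get_obs, imaging, bot
import cv2
for c in ["scene","side"]:
    im=imaging.grab_frame(c); cv2.imwrite(f"pics/{c}0.png",im[:,:,::-1])
    for q in ["caddy","caddy_bar","caddy_endleft","caddy_endright","glue1","glue_kept","eraser","box_a","box_b","mat","stamp","phone","tape","marker","inkpad","mug"]:
        r=imaging.mark_of(c,q)
        print(c,q,[([round(v) for v in d["point"]],round(d["p"],2)) for d in r][:6])
    print(imaging.calibration(c))
print(get_obs())
E
```

```text
pics
scene caddy [([502, -36, 1], 0.93)]
scene caddy_bar [([505, -38, 108], 0.67)]
scene caddy_endleft [([509, 60, 58], 0.94)]
scene caddy_endright [([497, -132, 58], 0.9), ([502, -8, 27], 0.66)]
scene glue1 [([499, -73, 21], 0.88), ([505, -32, 29], 0.85), ([225, -289, 12], 0.68), ([495, 153, 18], 0.63), ([501, -8, 22], 0.43)]
scene glue_kept []
scene eraser [([570, 354, 7], 0.86), ([358, 414, 4], 0.85)]
scene box_a [([552, 340, -5], 0.8), ([491, -298, 0], 0.61), ([751, -228, 3], 0.49)]
scene box_b [([552, 340, -5], 0.8), ([491, -298, 0], 0.61), ([751, -228, 3], 0.49)]
scene mat []
scene stamp [([377, 121, 1], 0.77)]
scene phone [([723, -17, -4], 0.8), ([573, 357, 6], 0.3)]
scene tape [([364, -120, -3], 0.98), ([751, -226, 3], 0.51), ([505, -34, 26], 0.25)]
scene marker [([375, -1, 0], 0.7), ([553, 340, -5], 0.29)]
scene inkpad [([741, 151, 3], 0.56)]
scene mug [([749, -228, -1], 0.67)]
{'intrinsics': array([[374.44248073,   0.        , 250.60559969],
       [  0.        , 374.44248073, 195.05414503],
       [  0.        ,   0.        ,   1.        ]]), 'eye': array([ 796.90021131, -
[... 1325 characters left out ...]
56823, -2.45651497])}
{'time_s': 1.7, 'q': array([-1.27341388e+00,  1.30420547e-01,  1.48823122e+00,  9.40121506e-06,
        1.52298851e+00, -8.54142231e-02]), 'dq': array([ 1.36574367e-04, -3.04046986e-05,  4.94853055e-04, -4.67022399e-04,
       -5.94170827e-05,  8.42021273e-04]), 'tau': array([-1.27504409e-03, -5.69308341e+01, -5.00849640e+01, -1.14960121e-04,
        1.41830194e-03,  4.30487262e-05]), 'ee_pos': array([ 224.12451767, -556.56941898,  404.662768  ]), 'tool_rot': array([-2.60343388e+00,  1.75826690e+00,  4.89345441e-05]), 'contact_force': array([-0.0205283 , -0.27700412,  0.24453969]), 'ft_torque': array([ 0.07156518,  0.01681083, -0.02434301]), 'opening': 85.2413787885035}
```

Run:
```python
import cv2,numpy as np
a=cv2.imread("pics/scene0.png");b=cv2.imread("pics/side0.png")
cv2.imwrite("pics/both.png",cv2.resize(np.vstack([a,b]),None,fx=.78,fy=.78))
```

```text
(no output)
```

View pics/side0.png

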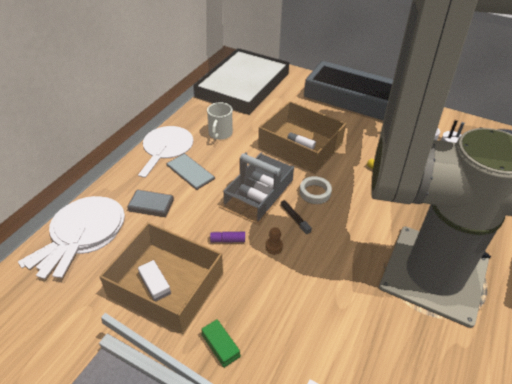

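View pics/scene0.png

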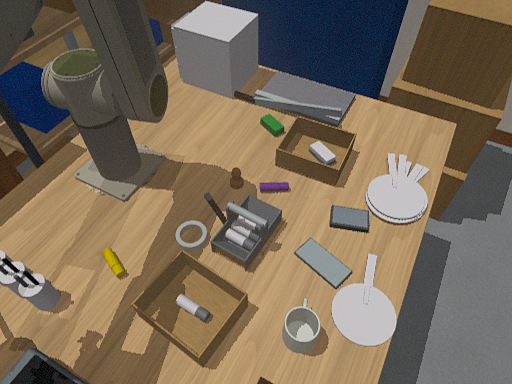

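The scene picture shows box_b at px (192,305) holding a white glue stick, so that is the target box. Box_a at (317,152) holds the white eraser. The look-alikes are the purple stick (274,187), the yellow stick (113,262) and the green block (272,125). The three wanted sticks are in the caddy at about (243,230). I'll write the helper and compute a hover pose.

```bash
cat > h.py <<'E'
from cell import get_obs, imaging, bot
import numpy as np, cv2
from scipy.spatial.transform import Rotation as Ro
def Rt(xang,lean=0):   # tool down, tool x at world angle xang(deg), then turned lean deg about tool y
    c,s=np.cos(np.radians(xang)),np.sin(np.radians(xang))
    return Ro.from_matrix(np.array([[c,s,0],[s,-c,0],[0,0,-1.]]))*Ro.from_euler('y',lean,degrees=True)
def goto(grasp,R,o=None,p0=None,R0=None):
    if p0 is None:
        o=get_obs(); p0=o['ee_pos']; R0=Ro.from_rotvec(o['tool_rot'])
    tcp=np.array(grasp,float)-R.apply([0,0,155])
    print('lin',(R0.inv().apply(tcp-p0)/25).round(2),'rot',(np.degrees((R0.inv()*R).as_rotvec())/6).round(2))
def proj(c,P):
    k=imaging.calibration(c); A=Ro.from_rotvec(k['attitude'])
    v=A.inv().apply(np.atleast_2d(P)-k['eye']); v=v*[1,-1,-1]; u=v@k['intrinsics'].T
    return u[:,:2]/u[:,2:]
E
python3 - <<'E'
from h import *
for c in ['scene','side']: print(c,imaging.calibration(c)['attitude'],proj(c,[[505,-38,108],[492,-296,0]]))
goto([505,-38,229],Rt(-94))
E
```

```text
scene [0.64997463 0.17680352 0.47428948] [[246.94263289 214.69408743]
 [194.1622641  310.97054666]]
side [ 0.24392532 -1.03956823 -2.45651497] [[259.11606864 164.43170681]
 [299.35945619 144.73358838]]
lin [-15.04 -18.17   0.83] rot [-0.    0.    4.32]
```

carry_out(linear=[[-15, -18.2, 0.8], [-15, -18.2, 0.8], [-15, -18.2, 0.8], [-15, -18.2, 0.8], [-15, -18.2, 0.8], [-15, -18.2, 0.8], [-15, -18.2, 0.8], [-15, -18.2, 0.8], [-15, -18.2, 0.8], [-15, -18.2, 0.8], [-15, -18.2, 0.8], [-15, -18.2, 0.8], [-15, -18.2, 0.8]], rot=[[0, 0, 4.3], [0, 0, 4.3], [0, 0, 4.3], [0, 0, 4.3], [0, 0, 4.3], [0, 0, 4.3], [0, 0, 4.3], [0, 0, 4.3], [0, 0, 4.3], [0, 0, 4.3], [0, 0, 4.3], [0, 0, 4.3], [0, 0, 4.3]], grip=[1, 1, 1, 1, 1, 1, 1, 1, 1, 1, 1, 1, 1])

```text
time_s: 3.32
ee_pos: [505.8, -39.8, 384.8]
tool_rot: [2.143, -2.297, 0.0]
contact_force: [0.2, 0.0, -0.9]
opening: 85.7
```

Run:
```python
from h import *
o=get_obs();print(o['time_s'],o['q'].tolist(),o['ee_pos'].tolist(),o['tool_rot'].tolist())
im=imaging.grab_frame('wrist');cv2.imwrite('pics/w1.png',cv2.resize(im[:,:,::-1],None,fx=1.4,fy=1.4))
for q in ["caddy_bar","caddy_endleft","caddy_endright","box_b","mat"]:
    print(q,[([round(v) for v in d["point"]],round(d["p"],2)) for d in imaging.mark_of('wrist',q)][:4])
```

```text
3.325 [-0.17949115607264277, -0.1122608762793973, 1.7686182714554513, -0.00023674073113122063, 1.485092168173782, 1.4603207311499955] [505.8133353435135, -39.786643899356086, 384.81025207278583] [2.1434296929326115, -2.296663286162654, 0.00040160405478196343]
caddy_bar [([501, -32, 109], 0.68)]
caddy_endleft [([510, 58, 58], 0.77)]
caddy_endright [([496, -134, 59], 0.73)]
box_b [([491, -300, -4], 0.84)]
mat []
```

View pics/w1.png

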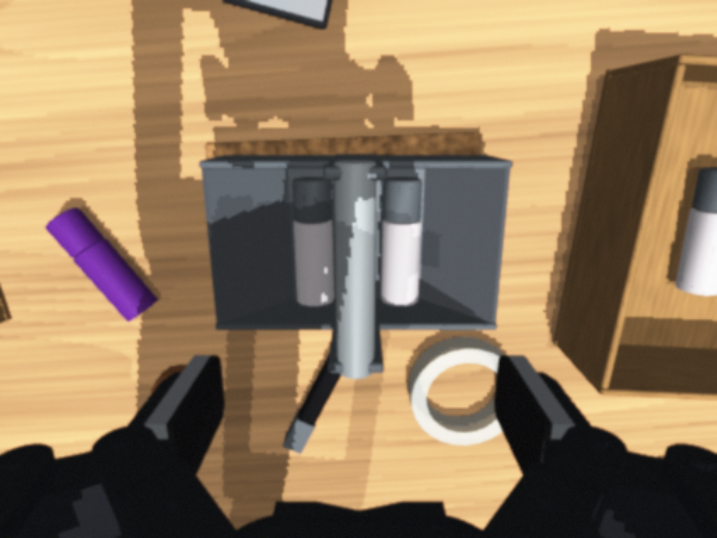

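The wrist view shows the caddy from (205,160) to (510,325) with the bar at (355,270) and cork showing at the far side (210–480, 130–150). The box on the right at (710,230) holds a white and grey glue stick. The purple stick at (100,260) is a look-alike.

Run:
```python
from h import *
R=Rt(-94,-30); b=np.array([503,-37,109.]); z=R.apply([0,0,1])
print(z); goto(b-75*z,R); goto(b,R)
# ray for mat far corners at z=4, box rim corners z=80
k=imaging.calibration('wrist');A=Ro.from_rotvec(k['attitude']);K=k['intrinsics']
def ray(u,v,h):
    d=A.apply(np.linalg.inv(K)@[u,v,1]*np.array([1,-1,-1])); return (k['eye']+d*(h-k['eye'][2])/d[2]).round(1)
for u,v in [(208,143),(481,129)]: print('mat',ray(u/1.4,v/1.4,4))
for u,v in [(683,57),(604,392)]: print('box',ray(u/1.4,v/1.4,80))
```

```text
[ 0.03487824  0.49878203 -0.8660254 ]
lin [4.52 0.13 3.06] rot [ 0.   -5.    0.01]
lin [3.02 0.13 5.66] rot [ 0.   -5.    0.01]
mat [577.  65.   4.]
mat [ 573.2 -131.6    4. ]
box [ 604.9 -220.6   80. ]
box [ 401.  -196.3   80. ]
```

carry_out(linear=[[4.5, 0.13, 3.1], [4.5, 0.13, 3.1], [4.5, 0.13, 3.1], [4.5, 0.13, 3.1], [4.5, 0.13, 3.1], [4.5, 0.13, 3.1]], rot=[[0, -5, 0], [0, -5, 0], [0, -5, 0], [0, -5, 0], [0, -5, 0], [0, -5, 0]], grip=[1, 1, 1, 1, 1, 1])

```text
time_s: 4.38
ee_pos: [495.7, -150.2, 308.5]
tool_rot: [-1.858, 1.984, 0.493]
contact_force: [0.7, 0.5, 0.6]
opening: 85.5
```

Run:
```python
from h import *
from scipy.optimize import least_squares
o=get_obs();print(o['time_s'],o['q'].tolist(),o['ee_pos'].tolist(),o['tool_rot'].tolist())
R=Rt(-94,-30); b=np.array([503,-37,109.]); goto(b,R)
D=[([-1.273414,.1304205,1.4882312,0,1.522988,-.0854142],[224.1245,-556.5694,404.6628],[-2.603434,1.758267,0]),
([-0.17949115607264277, -0.1122608762793973, 1.7686182714554513, -0.00023674073113122063, 1.485092168173782, 1.4603207311499955],[505.8133353435135, -39.786643899356086, 384.81025207278583],[2.1434296929326115, -2.296663286162654, 0.00040160405478196343]),
(o['q'],o['ee_pos'],o['tool_rot'])]
import json; json.dump([[list(map(float,v)) for v in d] for d in D],open('d.json','w'))
E_=Ro.from_euler
for s4 in (1,-1):
  for s6 in (1,-1):
    R=[(E_('z',q[0])*E_('y',q[1]+q[2])*E_('z',s4*q[3])*E_('y',q[4])*E_('z',s6*q[5])) for q,_,_ in D]
    print(s4,s6,[np.degrees((r.inv()*Ro.from_rotvec(t)).as_rotvec()).round(2).tolist() for r,(_,_,t) in zip(R,D)])
```

```text
4.375 [-0.5584586566059744, 0.08014506177800587, 1.7693980509268452, 0.4547095339882731, 1.5566165505711718, 1.009977654891321] [495.6552397822971, -150.20282233729503, 308.47980083131745] [-1.8576529224811105, 1.9839662297549912, 0.49265802826370697]
lin [0.05 0.02 2.98] rot [ 0.   -0.03  0.04]
1 1 [[0.0, -0.0, -180.0], [0.0, 0.0, 180.0], [-0.0, -0.0, 180.0]]
1 -1 [[-0.0, 0.0, 170.21], [0.0, -0.0, -12.66], [-0.0, 0.0, -64.27]]
-1 1 [[0.0, -0.0, -180.0], [-0.04, -0.0, 180.0], [-66.68, -41.88, -161.07]]
-1 -1 [[-0.0, 0.0, 170.21], [0.0, 0.03, -12.66], [0.0, -54.7, -58.86]]
```

carry_out(linear=[[0, 0, 1.5], [0, 0, 2.5], [0, 0, 3], [0, 0, 3], [0, 0, 3], [0, 0, 3], [0, 0, 3], [0, 0, 3], [0, 0, 3]], rot=[[0, 0, 0], [0, 0, 0], [0, 0, 0], [0, 0, 0], [0, 0, 0], [0, 0, 0], [0, 0, 0], [0, 0, 0], [0, 0, 0]], grip=[1, 1, 1, 1, -1, -1, -1, -1, -1], force=110)

```text
time_s: 5.5
ee_pos: [498.4, -113.4, 243.9]
tool_rot: [-1.857, 1.984, 0.491]
contact_force: [-1.4, -3.5, 2.7]
opening: 18.9
```

```bash
cat >> h.py <<'E'
E_=Ro.from_euler
def fk(q,P):
    a1,hh,L1,e,L2,d,lat=P
    B=E_('z',q[0]);S=B*E_('y',q[1]);F=S*E_('y',q[2]);W=F*E_('z',q[3])*E_('y',q[4])
    return B.apply([a1,lat,hh])+S.apply([0,0,L1])+F.apply([e,0,L2])+W.apply([0,0,d]), W*E_('z',q[5]+np.pi)
E
python3 - <<'E'
from h import *
import json
from scipy.optimize import least_squares
o=get_obs();D=json.load(open('d.json'));D.append([o['q'].tolist(),o['ee_pos'].tolist(),o['tool_rot'].tolist()]);json.dump(D,open('d.json','w'))
print(o['time_s'],o['opening'],o['contact_force'].round(1),o['ee_pos'].round(1))
r=least_squares(lambda P:np.concatenate([fk(q,P)[0]-p for q,p,_ in D]+[(P-[0,250,380,0,530,150,51])*1e-4]),[0,250,380,0,530,150,51])
print(r.x.round(2),np.round(r.fun[:12],3)); 
im=imaging.grab_frame('wrist');cv2.imwrite('pics/w2.png',im[:,:,::-1])
E
```

```text
5.5 18.898199346934824 [-1.4 -3.5  2.7] [ 498.4 -113.4  243.9]
[  0.  318.1 369.1  61.6 553.4 191.4  51.2] [-0.001 -0.     0.     0.     0.001  0.     0.    -0.    -0.    -0.
  0.     0.   ]
```

View pics/w2.png

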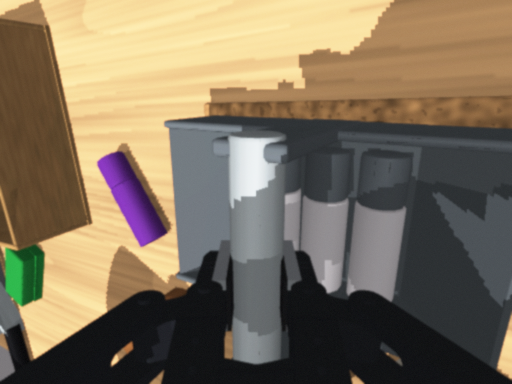

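```bash
cat >> h.py <<'E'
P=np.array([0.,318.1,369.1,61.6,553.4,191.4,51.2])
LO=np.array([-2.96,-.89,.02,-1.34,0,-2.66]);HI=np.array([2.96,2.26,2.5,4.48,2.73,2.66])
def ik(g,R,q0):
    from scipy.optimize import least_squares
    t=np.array(g,float)-R.apply([0,0,155])
    def f(q):
        p,r=fk(q,P); return np.r_[(p-t)/100,(r.inv()*R).as_rotvec()]
    s=least_squares(f,np.clip(q0,LO+1e-3,HI-1e-3),bounds=(LO,HI)); return s.x,np.abs(s.fun).max()
E
python3 - <<'E'
from h import *
q0=get_obs()['q']
for phi in (-31,-40,-50):
  r=np.array([np.cos(np.radians(phi)),np.sin(np.radians(phi)),0]);c=np.array([492,-297,0])
  W=[([503,-38,109],-94,-30),([503,-38,250],-94,-30),(c+40*r+[0,0,240],phi,-30),(c+30*r+[0,0,200],phi,-20),(c+30*r+[0,0,200],phi,30),(c+r*0+[0,0,200],phi,65)]
  q=q0; print(phi)
  for a,b in zip(W,W[1:]):
    for s in np.linspace(.2,1,5):
      q,e=ik(np.array(a[0])*(1-s)+np.array(b[0])*s,Rt(a[1]*(1-s)+b[1]*s,a[2]*(1-s)+b[2]*s),q)
      if e>1e-3: print('ERR',s,e)
    print(b[1:],q.round(2))
E
```

```text
-31
(-94, -30) [-0.5  -0.02  1.73  0.47  1.66  1.13]
(-31, -30) [-0.61  0.68  0.89 -0.04  2.09 -0.08]
(-31, -20) [-0.61  0.5   1.17 -0.03  1.82 -0.07]
(-31, 30) [-0.66 -0.28  2.05  0.08  0.85 -0.16]
ERR 0.8 0.061918325495746225
ERR 1.0 0.23285429860068432
(-31, 65) [-0.72 -0.61  2.5   0.39  0.38 -0.47]
-40
(-94, -30) [-0.5  -0.02  1.73  0.47  1.66  1.13]
(-40, -30) [-0.65  0.68  0.9   0.03  2.09  0.06]
(-40, -20) [-0.65  0.5   1.18  0.02  1.82  0.05]
(-40, 30) [-0.61 -0.27  2.05 -0.06  0.84  0.12]
ERR 0.8 0.027159996204410602
ERR 1.0 0.15365275211748622
(-40, 65) [-0.49 -0.56  2.5  -0.87  0.37  0.96]
-50
(-94, -30) [-0.5  -0.02  1.73  0.47  1.66  1.13]
(-50, -30) [-0.7   0.66  0.93  0.1   2.07  0.2 ]
(-50, -20) [-0.68  0.48  1.19  0.07  1.81  0.2 ]
(-50, 30) [-0.55 -0.25  2.03 -0.21  0.87  0.41]
ERR 1.0 0.048261404265404005
(-50, 65) [-0.35 -0.5   2.5  -1.34  0.5   1.57]
```

carry_out(linear=[[-0.13, 0, -0.22], [-0.25, 0, -0.43], [-0.25, 0, -0.43]], rot=[[0, 0, 0], [0, 0, 0], [0, 0, 0]], grip=[-1, -1, -1], force=115)

```text
time_s: 5.92
ee_pos: [498.5, -113.3, 256.8]
tool_rot: [-1.858, 1.984, 0.49]
contact_force: [0.4, 0.3, -4.0]
opening: 18.9
```

Run:
```python
from h import *
q0=get_obs()['q']
for phi in (-50,-60,-70,-80,-90,-100,-115,-130):
  r=np.array([np.cos(np.radians(phi)),np.sin(np.radians(phi)),0]);c=np.array([492,-297,0])
  W=[([503,-38,122],-94,-30),([503,-38,250],-94,-30),(c+30*r+[0,0,240],phi,-30),(c+30*r+[0,0,200],phi,-20),(c+30*r+[0,0,200],phi,30),(c+r*5+[0,0,200],phi,60)]
  q=q0; print(phi)
  for a,b in zip(W,W[1:]):
    for s in np.linspace(.2,1,5):
      q,e=ik(np.array(a[0])*(1-s)+np.array(b[0])*s,Rt(a[1]*(1-s)+b[1]*s,a[2]*(1-s)+b[2]*s),q)
      if e>1e-3: print('ERR',s,e)
    if b[2]>=-20: print(b[1:],q.round(2))
```

```text
-50
(-50, -20) [-0.68  0.48  1.19  0.07  1.81  0.2 ]
(-50, 30) [-0.55 -0.25  2.03 -0.21  0.87  0.41]
(-50, 60) [-0.4  -0.52  2.48 -1.16  0.45  1.37]
-60
(-60, -20) [-0.72  0.46  1.22  0.11  1.79  0.34]
(-60, 30) [-0.5  -0.21  1.99 -0.33  0.92  0.69]
(-60, 60) [-0.27 -0.37  2.37 -1.26  0.69  1.64]
-70
(-70, -20) [-0.75  0.43  1.27  0.16  1.76  0.48]
(-70, 30) [-0.46 -0.15  1.95 -0.42  0.99  0.93]
(-70, 60) [-0.18 -0.21  2.25 -1.25  0.91  1.78]
-80
(-80, -20) [-0.78  0.39  1.32  0.2   1.72  0.62]
(-80, 30) [-0.43 -0.1   1.9  -0.49  1.08  1.15]
(-80, 60) [-0.13 -0.06  2.12 -1.2   1.09  1.88]
-90
(-90, -20) [-0.81  0.34  1.38  0.24  1.68  0.75]
(-90, 30) [-0.4  -0.03  1.83 -0.52  1.17  1.33]
(-90, 60) [-0.11  0.08  1.98 -1.14  1.25  1.96]
-100
(-100, -20) [-0.84  0.29  1.44  0.27  1.63  0.89]
(-100, 30) [-0.39  0.04  1.77 -0.54  1.26  1.5 ]
(-100, 60) [-0.11  0.21  1.84 -1.07  1.4   2.02]
-115
(-115, -20) [-0.87  0.2   1.55  0.32  1.55  1.1 ]
(-115, 30) [-0.38  0.13  1.66 -0.53  1.4   1.73]
(-115, 60) [-0.13  0.38  1.62 -0.97  1.6   2.09]
-130
(-130, -20) [-0.89  0.1   1.66  0.34  1.47  1.33]
(-130, 30) [-0.39  0.23  1.56 -0.5   1.53  1.94]
(-130, 60) [-0.18  0.54  1.4  -0.88  1.79  2.17]
```

carry_out(linear=[[-0.3, 0, -0.52], [-0.9, 0, -1.56], [-1.5, 0, -2.6], [-2.0, 0, -3.46], [-2.2, 0, -3.81], [-2.2, 0, -3.81]], rot=[[0, 0, 0], [0, 0, 0], [0, 0, 0], [0, 0, 0], [0, 0, 0], [0, 0, 0]], grip=[-1, -1, -1, -1, -1, -1])

```text
time_s: 6.68
ee_pos: [498.3, -112.9, 367.4]
tool_rot: [-1.858, 1.984, 0.488]
contact_force: [0.2, 0.2, -5.1]
opening: 19.3
```

Run:
```python
from h import *
o=get_obs();print(o['time_s'],o['opening'],o['contact_force'].round(1),o['ee_pos'],(o['ee_pos']+Ro.from_rotvec(o['tool_rot']).apply([0,0,155])).round(1))
for c in ['scene','side']:
    im=imaging.grab_frame(c);cv2.imwrite(f'pics/{c}1.png',im[:,:,::-1])
    for q in ["mat","box_b","caddy_bar"]:
        print(c,q,[([round(v) for v in d["point"]],round(d["p"],2)) for d in imaging.mark_of(c,q)][:4])
phi=-96.8
r=np.array([np.cos(np.radians(phi)),np.sin(np.radians(phi)),0]);c=np.array([492,-297,0])
goto(c+40*r+[0,0,220],Rt(phi,-30))
a=cv2.imread('pics/scene1.png')[100:340,100:340];b=cv2.imread('pics/side1.png')[80:320,130:370]
cv2.imwrite('pics/c1.png',cv2.resize(np.hstack([a,b]),None,fx=1.6,fy=1.6))
```

```text
6.675 19.30737920477268 [ 0.2  0.2 -5.1] [ 498.31615336 -112.89138316  367.42764935] [504.  -36.2 232.8]
scene mat [([510, -30, -2], 0.94), ([751, -227, 0], 0.59), ([728, -16, -3], 0.42), ([506, -38, 126], 0.27)]
scene box_b [([553, 337, -3], 0.7), ([489, -298, 0], 0.57)]
scene caddy_bar [([505, -40, 234], 0.93)]
side mat [([508, -28, -2], 0.62)]
side box_b [([554, 342, -3], 0.87), ([490, -296, -2], 0.78), ([511, 58, 176], 0.72)]
side caddy_bar [([500, -39, 229], 0.81)]
lin [10.7  -0.   -5.59] rot [ 0.23 -0.03  0.44]
```

View pics/c1.png

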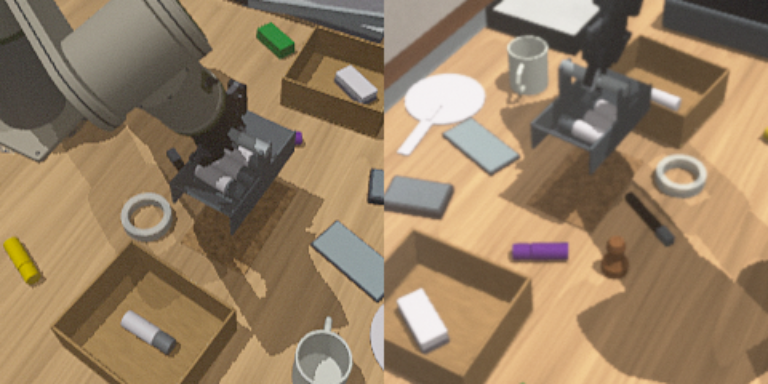

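The crop shows the caddy level, held by its bar with the sticks in it, and the cork mat visible below it. The glue box is at the lower left of the left half (145,330).

carry_out(linear=[[0.5, 0, -0.3], [1.4, 0, -0.75], [2.5, 0, -1.3], [3.8, 0, -2], [5.2, 0, -2.7], [6.6, 0, -3.45], [8, 0, -4.2], [9.1, 0, -4.75], [9.9, 0, -5.2], [10.4, 0, -5.45], [10.7, 0, -5.6], [10.7, 0, -5.6]], rot=[[0, 0, 0], [0, 0, 0], [0, 0, 0], [0.1, 0, 0.1], [0.1, 0, 0.2], [0.2, 0, 0.3], [0.2, 0, 0.4], [0.2, 0, 0.4], [0.2, 0, 0.4], [0.23, 0, 0.44], [0.23, 0, 0.44], [0.23, 0, 0.44]], grip=[-1, -1, -1, -1, -1, -1, -1, -1, -1, -1, -1, -1])

```text
time_s: 8.57
ee_pos: [478.0, -414.0, 354.3]
tool_rot: [-1.801, 2.028, 0.48]
contact_force: [0.2, 0.3, -4.5]
opening: 19.2
```

Run:
```python
from h import *
o=get_obs();print(o['time_s'],o['q'].round(2),o['opening'],o['contact_force'].round(1),(o['ee_pos']+Ro.from_rotvec(o['tool_rot']).apply([0,0,155])).round(1))
phi=-96.8
r=np.array([np.cos(np.radians(phi)),np.sin(np.radians(phi)),0]);c=np.array([492,-297,0])
q=o['q']
for n,(k,z,l) in enumerate([(40,214,-20),(40,208,-8),(40,202,4),(40,200,16),(40,200,28),(36,200,38),(30,199,46),(24,198,54),(18,198,61),(14,198,65)]):
    g=c+k*r+[0,0,z]; goto(g,Rt(phi,l)); q2,e=ik(g,Rt(phi,l),q); print(l,e<1e-3,(np.abs(q2-q)).max().round(2)); q=q2
print(q)
```

```text
8.575 [-0.9   0.41  1.29  0.37  1.8   0.81] 19.178033748865662 [ 0.2  0.3 -4.5] [ 487.1 -337.4  219.9]
lin [-0.97 -0.    0.31] rot [-0.    1.64  0.  ]
-20 True 0.12
lin [-2.09 -0.    0.87] rot [-0.    3.64  0.  ]
-8 True 0.15
lin [-3.12 -0.    1.69] rot [-0.    5.64  0.  ]
4 True 0.17
lin [-4.08 -0.    2.58] rot [-0.    7.64  0.  ]
16 True 0.2
lin [-4.88 -0.    3.6 ] rot [-0.    9.64  0.  ]
28 True 0.23
lin [-5.51 -0.    4.64] rot [-0.  11.3  0. ]
38 True 0.2
lin [-5.97 -0.    5.62] rot [-0.   12.64  0.  ]
46 True 0.16
lin [-6.31 -0.    6.63] rot [-0.   13.97 -0.  ]
54 True 0.15
lin [-6.55 -0.    7.5 ] rot [-0.   15.14 -0.  ]
61 True 0.12
lin [-6.67 -0.    8.01] rot [-0.  15.8 -0. ]
65 True 0.06
[-0.09562883  0.21734867  1.88616139 -1.17869838  1.37286699  2.06918865]
```

carry_out(linear=[[-1, 0, 0.3], [-2.1, 0, 0.9], [-3.1, 0, 1.7], [-4.1, 0, 2.6], [-4.9, 0, 3.6], [-5.5, 0, 4.65], [-6, 0, 5.6], [-6.3, 0, 6.6], [-6.55, 0, 7.5], [-6.65, 0, 8], [-6.65, 0, 8], [-6.65, 0, 8], [-6.65, 0, 8], [-6.65, 0, 8]], rot=[[0, 1.6, 0], [0, 3.6, 0], [0, 5.6, 0], [0, 7.6, 0], [0, 9.6, 0], [0, 11.3, 0], [0, 12.6, 0], [0, 14, 0], [0, 15.1, 0], [0, 15.8, 0], [0, 15.8, 0], [0, 15.8, 0], [0, 15.8, 0], [0, 15.8, 0]], grip=[-1, -1, -1, -1, -1, -1, -1, -1, -1, -1, -1, -1, -1, -1])

```text
time_s: 10.32
ee_pos: [506.7, -170.2, 263.1]
tool_rot: [1.419, -1.597, 0.9]
contact_force: [0.1, 7.3, -3.8]
opening: 19.2
```

Run:
```python
from h import *
o=get_obs();print(o['time_s'],o['q'].round(2),o['opening'],o['contact_force'].round(1),(o['ee_pos']+Ro.from_rotvec(o['tool_rot']).apply([0,0,155])).round(1))
for c in ['scene','side']:
    im=imaging.grab_frame(c);cv2.imwrite(f'pics/{c}2.png',im[:,:,::-1])
    for q in ["glue1","mat"]:
        print(c,q,[([round(v) for v in d["point"]],round(d["p"],2)) for d in imaging.mark_of(c,q)][:7])
a=cv2.imread('pics/scene2.png')[150:390,80:320];b=cv2.imread('pics/side2.png')[50:284,180:420]
cv2.imwrite('pics/c2.png',cv2.resize(np.hstack([a[:234],b]),None,fx=1.6,fy=1.6))
```

```text
10.325 [-0.09  0.22  1.89 -1.17  1.37  2.07] 19.232492630322003 [ 0.1  7.3 -3.8] [ 490.4 -309.5  197. ]
scene glue1 [([490, -294, 14], 0.82), ([499, -228, 17], 0.66), ([491, 154, 13], 0.58), ([496, -250, 22], 0.54), ([227, -291, 13], 0.54), ([366, -117, -2], 0.24)]
scene mat [([506, -28, 0], 0.79)]
side glue1 [([229, -291, 12], 0.7), ([491, -285, 20], 0.65), ([493, 156, 10], 0.63)]
side mat [([508, -31, 0], 0.76)]
```

View pics/c2.png

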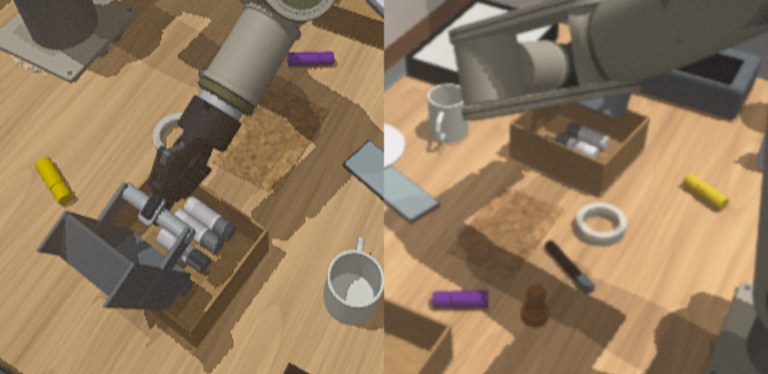

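The crop shows at least three sticks in the box (left half, 180–225, 205–260), the rest hidden by the caddy. I'll shake gently and then raise.

carry_out(linear=[[0.7, 0, -0.35], [0.1, 0, 0], [0.7, 0, -0.35], [0.7, 0, -0.35], [1.8, 0, -0.85], [2.9, 0, -1.35], [3.6, 0, -1.7], [3.6, 0, -1.7]], rot=[[0, -1, 0], [0, 0, 0], [0, -1, 0], [0, 0, 0], [0, 0, 0], [0, 0, 0], [0, 0, 0], [0, 0, 0]], grip=[-1, -1, -1, -1, -1, -1, -1, -1])

```text
time_s: 11.62
ee_pos: [507.0, -169.8, 364.6]
tool_rot: [1.419, -1.6, 0.904]
contact_force: [-0.2, 0.2, -3.7]
opening: 18.5
```

Run:
```python
from h import *
o=get_obs();print(o['time_s'],o['q'].round(2),o['opening'],o['contact_force'].round(1),o['ft_torque'].round(2),(o['ee_pos']+Ro.from_rotvec(o['tool_rot']).apply([0,0,155])).round(1))
for c in ['scene','side']:
    im=imaging.grab_frame(c);cv2.imwrite(f'pics/{c}3.png',im[:,:,::-1])
    for q in ["glue1","mat"]:
        print(c,q,[([round(v) for v in d["point"]],round(d["p"],2)) for d in imaging.mark_of(c,q)][:7])
a=cv2.imread('pics/scene3.png')[140:374,80:320]; b=cv2.imread('pics/side3.png')[50:284,180:420]
cv2.imwrite('pics/c3.png',cv2.resize(np.hstack([a,b]),None,fx=1.6,fy=1.6))
```

```text
11.625 [-0.09  0.06  1.85 -1.14  1.45  1.89] 18.453076193785527 [-0.2  0.2 -3.7] [ 1.05 -0.12  0.02] [ 491.  -309.1  298.3]
scene glue1 [([498, -248, 23], 0.9), ([487, -291, 16], 0.76), ([492, 152, 15], 0.71), ([226, -292, 12], 0.64), ([498, -229, 18], 0.58)]
scene mat [([509, -29, 1], 0.88), ([487, -326, 191], 0.62)]
side glue1 [([229, -291, 13], 0.83), ([496, 158, 16], 0.78), ([494, -286, 19], 0.58)]
side mat [([510, -30, 1], 0.95)]
```

View pics/c3.png

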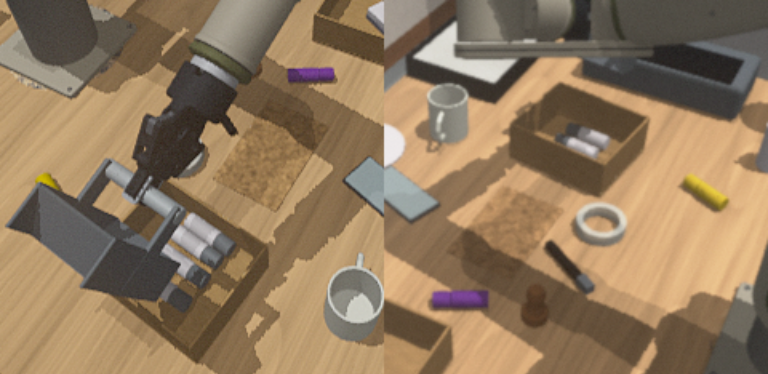

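Four sticks are now visible in the box in crop (205–235, 235), (195,265) and (175,293), and the caddy looks empty. Next I'll compute the mat corners, overlay them, and compute the way back.

Run:
```python
from h import *
def rect(cx,cy,w,l,yaw,z):
    R=E_('z',yaw,degrees=True); return R.apply([[s*w/2,t*l/2,0] for s,t in((1,1),(1,-1),(-1,-1),(-1,1))])+[cx,cy,z]
out=[]
for c,(y0,x0) in (('scene',(170,190)),('side',(130,200))):
    im=cv2.imread(f'pics/{c}3.png'); im=cv2.resize(im,None,fx=4,fy=4,interpolation=cv2.INTER_CUBIC)
    for yaw,col in ((-1,(0,255,0)),(-4,(0,0,255))):
        cv2.polylines(im,[np.int32(proj(c,rect(509.5,-31,130,200,yaw,4))*4+2)],True,col,1)
    out.append(im[y0*4:y0*4+400,x0*4:x0*4+400])
cv2.imwrite('pics/mat.png',np.hstack(out))
q=get_obs()['q']; m=np.array([509.5,-31,0])
for g,a,l in [([496,-240,300],-96,30),([502,-140,290],-94,-5),(m+[0,0,260],-92,-30),(m+[0,0,109],-92,-30)]:
    goto(g,Rt(a,l)); q,e=ik(g,Rt(a,l),q); print(q.round(2),e<1e-3)
```

```text
lin [ 2.52  0.13 -1.5 ] rot [ 0.1  -5.79 -0.07]
[-0.23 -0.09  1.71 -0.52  1.47  1.48] True
lin [ 2.73  0.29 -2.  ] rot [  0.26 -11.62  -0.41]
[-0.43 -0.08  1.63  0.08  1.62  1.22] True
lin [ 0.14  0.27 -2.78] rot [  0.28 -15.78  -0.84]
[-0.48 -0.    1.69  0.47  1.68  1.12] True
lin [-5.32  0.26 -0.21] rot [  0.28 -15.78  -0.84]
[-0.48  0.15  1.82  0.47  1.43  1.  ] True
```

View pics/mat.png

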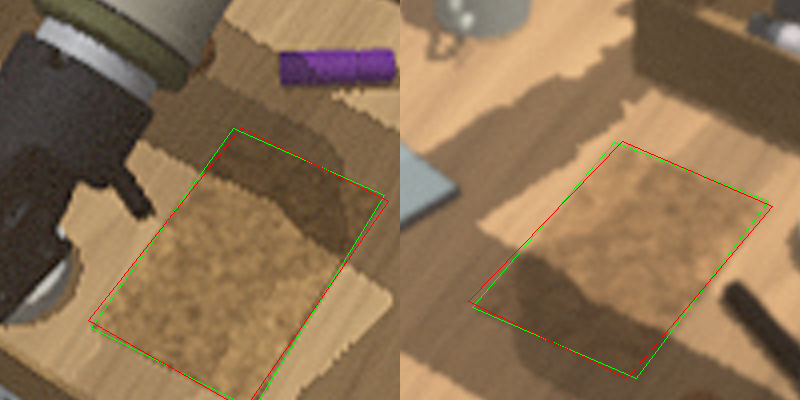

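The green and red outlines (yaw −1 and −4 deg) at centre (509.5,−31) both sit on the cork in both views. I'll use yaw −2 for the return.

carry_out(linear=[[0.4, 0, -0.2], [1.1, 0.1, -0.6], [1.9, 0.1, -1.1], [2.5, 0.15, -1.5], [2.7, 0.2, -1.65], [2.8, 0.2, -1.8], [2.8, 0.25, -1.9], [2.7, 0.3, -2], [2.2, 0.3, -2.2], [1.5, 0.3, -2.4], [0.8, 0.3, -2.6], [0.15, 0.27, -2.8], [0.15, 0.27, -2.8], [0.15, 0.27, -2.8], [0.15, 0.27, -2.8]], rot=[[0, -0.9, 0], [0, -2.4, 0], [0.1, -4.1, 0], [0.1, -5.7, -0.1], [0.15, -7.2, -0.15], [0.2, -8.7, -0.2], [0.2, -10.2, -0.3], [0.25, -11.6, -0.4], [0.25, -13, -0.5], [0.25, -14.2, -0.65], [0.28, -15.2, -0.8], [0.28, -15.8, -0.84], [0.28, -15.8, -0.84], [0.28, -15.8, -0.84], [0.28, -15.8, -0.84]], grip=[-1, -1, -1, -1, -1, -1, -1, -1, -1, -1, -1, -1, -1, -1, -1])

```text
time_s: 13.8
ee_pos: [507.0, -108.5, 395.4]
tool_rot: [-1.889, 1.956, 0.505]
contact_force: [0.4, -0.1, -3.6]
opening: 18.9
```

Run:
```python
from h import *
o=get_obs();print(o['time_s'],o['q'].round(2),o['opening'],o['contact_force'].round(1),(o['ee_pos']+Ro.from_rotvec(o['tool_rot']).apply([0,0,155])).round(1))
for c in ['scene','side']:
    im=imaging.grab_frame(c);cv2.imwrite(f'pics/{c}4.png',im[:,:,::-1])
    for q in ["glue1","caddy","caddy_bar","caddy_endleft","caddy_endright"]:
        print(c,q,[([round(v) for v in d["point"]],round(d["p"],2)) for d in imaging.mark_of(c,q)][:6])
a=cv2.imread('pics/scene4.png')[140:374,80:320]; b=cv2.imread('pics/side4.png')[50:284,180:420]
cv2.imwrite('pics/c4.png',cv2.resize(np.hstack([a,b]),None,fx=1.6,fy=1.6))
m=np.array([509.5,-31,0])
for z in (125,115): goto(m+[0,0,z],Rt(-92,-30))
```

```text
13.8 [-0.48 -0.    1.69  0.47  1.68  1.12] 18.888874859616006 [ 0.4 -0.1 -3.6] [509.9 -31.  261.2]
scene glue1 [([498, -247, 22], 0.83), ([226, -289, 13], 0.83), ([500, -227, 19], 0.7), ([488, -290, 15], 0.69), ([494, 156, 16], 0.5)]
scene caddy [([510, 7, 162], 0.96)]
scene caddy_bar [([510, -31, 261], 0.66)]
scene caddy_endleft [([513, 80, 246], 0.7)]
scene caddy_endright [([508, -100, 175], 0.86), ([728, -15, -3], 0.6)]
side glue1 [([490, -284, 19], 0.74), ([494, 157, 14], 0.67), ([751, -226, 1], 0.63), ([225, -292, 10], 0.48)]
side caddy [([510, 10, 161], 0.82)]
side caddy_bar [([510, -32, 257], 0.87)]
side caddy_endleft [([516, 78, 244], 0.73)]
side caddy_endright [([507, -103, 176], 0.67)]
lin [2.73 0.   4.67] rot [-0.    0.02 -0.  ]
lin [2.93 0.   5.02] rot [-0.    0.02 -0.  ]
```

View pics/c4.png

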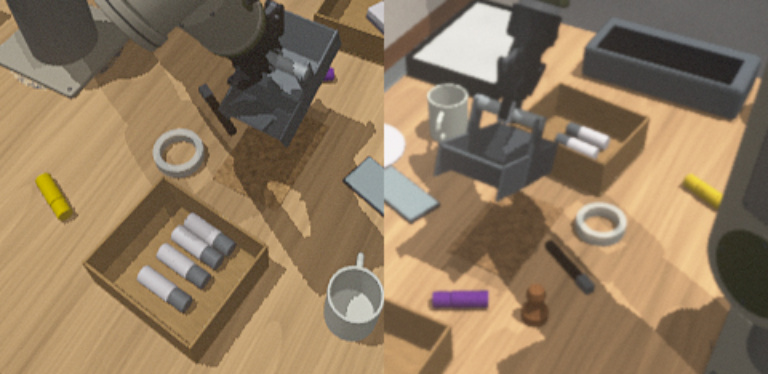

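All four sticks lie in the box. However, the caddy turned about 21.5° in the grip (left end at z 245, right end at 175), so I'll lean the tool by the same amount to level it.

Run:
```python
from h import *
m=np.array([509.5,-31,0])
goto(m+[0,0,170],Rt(-92,-8.5))
```

```text
lin [-0.45  0.    3.55] rot [-0.    3.61 -0.  ]
```

carry_out(linear=[[-0.1, 0, 0.5], [-0.2, 0, 1.4], [-0.3, 0, 2.3], [-0.4, 0, 3], [-0.45, 0, 3.4], [-0.45, 0, 3.55], [-0.45, 0, 3.55], [-0.45, 0, 3.55]], rot=[[0, 0.5, 0], [0, 1.3, 0], [0, 2.2, 0], [0, 3, 0], [0, 3.5, 0], [0, 3.6, 0], [0, 3.6, 0], [0, 3.6, 0]], grip=[-1, -1, -1, -1, -1, -1, -1, -1])

```text
time_s: 15.4
ee_pos: [508.9, -54.3, 323.8]
tool_rot: [-2.104, 2.18, 0.157]
contact_force: [0.2, 0.2, -2.8]
opening: 19.1
```

Run:
```python
from h import *
o=get_obs();print(o['time_s'],o['opening'],o['contact_force'].round(1),(o['ee_pos']+Ro.from_rotvec(o['tool_rot']).apply([0,0,155])).round(1))
for c in ['scene','side']:
    im=imaging.grab_frame(c);cv2.imwrite(f'pics/{c}5.png',im[:,:,::-1])
    for q in ["caddy","caddy_bar","caddy_endleft","caddy_endright"]:
        print(c,q,[([round(v,1) for v in d["point"]],round(d["p"],2)) for d in imaging.mark_of(c,q)][:2])
m=np.array([509.5,-31,0])
goto(m+[0,0,120],Rt(-92,-8.5))
```

```text
15.4 19.120117690573785 [ 0.2  0.2 -2.8] [509.9 -31.2 170.6]
scene caddy [([510.3, -29.5, 60.6], 0.95)]
scene caddy_bar [([511.8, -28.6, 166.7], 0.72), ([503.0, -124.6, 114.2], 0.66)]
scene caddy_endleft [([486.3, -332.4, 19.4], 0.65), ([510.9, 66.5, 119.2], 0.56)]
scene caddy_endright [([506.8, -125.0, 115.2], 0.79)]
side caddy [([509.3, -30.4, 63.5], 0.86)]
side caddy_bar [([509.8, -35.0, 166.6], 0.93), ([574.9, 357.9, 6.4], 0.74)]
side caddy_endleft [([516.4, 65.1, 113.7], 0.93)]
side caddy_endright []
lin [0.3  0.   1.98] rot [-0.    0.01 -0.  ]
```

carry_out(linear=[[0.06, 0, 0.4], [0.15, 0, 1], [0.24, 0, 1.6], [0.3, 0, 2], [0.33, 0, 2.18], [0.34, 0, 2.25], [0.345, 0, 2.29], [0.35, 0, 2.33], [0.355, 0, 2.37]], rot=[[0, 0, 0], [0, 0, 0], [0, 0, 0], [0, 0, 0], [0, 0, 0], [0, 0, 0], [0, 0, 0], [0, 0, 0], [0, 0, 0]], grip=[-1, -1, -1, -1, -1, -1, -1, -1, -1])

```text
time_s: 17.02
ee_pos: [509.3, -53.7, 264.6]
tool_rot: [-2.104, 2.179, 0.156]
contact_force: [-1.6, 4.9, 7.2]
opening: 18.5
```

Run:
```python
from h import *
o=get_obs();print(o['time_s'],o['opening'],o['contact_force'].round(1),o['ft_torque'].round(2),(o['ee_pos']+Ro.from_rotvec(o['tool_rot']).apply([0,0,155])).round(1))
```

```text
17.025 18.496997375374956 [-1.6  4.9  7.2] [ 0.36  0.3  -0.03] [510.4 -30.6 111.4]
```

carry_out(linear=[[0, 0, 0], [0, 0, 0], [0, 0, 0]], rot=[[0, 0, 0], [0, 0, 0], [0, 0, 0]], grip=[-1, -1, -1], force=20)

```text
time_s: 17.4
ee_pos: [509.5, -53.8, 265.0]
tool_rot: [-2.104, 2.179, 0.155]
contact_force: [0.2, 0.9, 2.2]
opening: 18.6
```

carry_out(linear=[[0, 0, 0], [0, 0, 0], [0, 0, 0], [0, 0, 0], [0, 0, 0], [0, 0, 0]], rot=[[0, 0, 0], [0, 0, 0], [0, 0, 0], [0, 0, 0], [0, 0, 0], [0, 0, 0]], grip=[-0.4, -0.2, 0.2, 0.6, 1, 1])

```text
time_s: 18.15
ee_pos: [509.5, -53.8, 265.0]
tool_rot: [-2.104, 2.178, 0.155]
contact_force: [-0.2, -0.6, -0.5]
opening: 85.4
```

Run:
```python
from h import *
o=get_obs();print(o['time_s'],o['opening'],o['contact_force'].round(1),(o['ee_pos']+Ro.from_rotvec(o['tool_rot']).apply([0,0,155])).round(1))
for c in ['scene','side']:
    im=imaging.grab_frame(c)
    for q in ["caddy","caddy_bar","caddy_endleft","caddy_endright"]:
        print(c,q,[([round(v,1) for v in d["point"]],round(d["p"],2)) for d in imaging.mark_of(c,q)][:2])
```

```text
18.15 85.35906755843834 [-0.2 -0.6 -0.5] [510.7 -30.7 111.7]
scene caddy [([509.9, -29.7, 0.3], 0.96), ([498.6, -245.1, 25.8], 0.28)]
scene caddy_bar [([511.9, -30.3, 108.0], 0.92)]
scene caddy_endleft [([512.1, 67.7, 58.4], 0.74)]
scene caddy_endright [([508.1, -124.8, 58.2], 0.78), ([745.5, 152.5, 3.3], 0.63)]
side caddy [([512.4, -28.3, 5.6], 0.65)]
side caddy_bar [([513.2, -32.9, 106.7], 0.85)]
side caddy_endleft [([516.0, 65.8, 55.2], 0.56)]
side caddy_endright [([505.8, -126.8, 59.1], 0.74), ([379.5, 118.5, -3.5], 0.3)]
```

Caddy is upright at about (510.5,−30), with its ends level. I'll withdraw along the tool axis and check once more.

carry_out(linear=[[0, 0, -0.6], [0, 0, -1.6], [0, 0, -3], [0, 0, -4.5], [0, 0, -5.5], [0, 0, -6], [0, 0, -6], [0, 0, -6]], rot=[[0, 0, 0], [0, 0, 0], [0, 0, 0], [0, 0, 0], [0, 0, 0], [0, 0, 0], [0, 0, 0], [0, 0, 0]], grip=[1, 1, 1, 1, 1, 1, 1, 1])

```text
time_s: 19.65
ee_pos: [508.0, -75.9, 412.0]
tool_rot: [-2.104, 2.179, 0.157]
contact_force: [-1.0, 0.3, -0.5]
opening: 85.4
```

Run:
```python
from h import *
o=get_obs();print(o['time_s'],o['contact_force'].round(1))
im=imaging.grab_frame('wrist')[:,:,::-1]
print([[round(v) for v in d["point"]] for d in imaging.mark_of('wrist',"caddy_bar")])
a=imaging.grab_frame('scene')[110:350,110:350,::-1]; b=imaging.grab_frame('side')[60:300,100:420,::-1]
cv2.imwrite('pics/end.png',np.vstack([np.hstack([a,b]),np.hstack([cv2.resize(im,(320,240)),np.zeros((240,240,3),np.uint8)])]))
```

```text
19.65 [-1.   0.3 -0.5]
[[508, -26, 110]]
```

View pics/end.png

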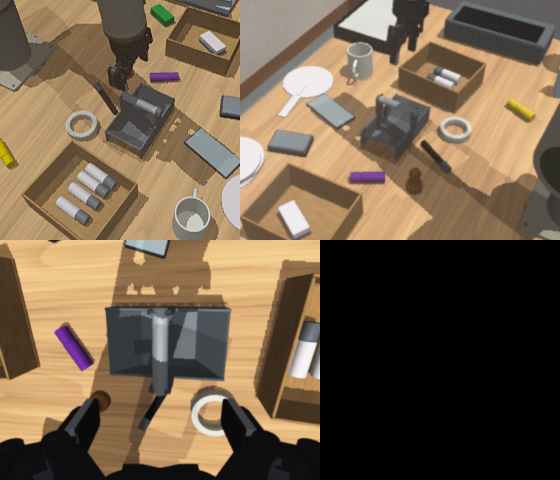

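The final picture shows the empty caddy upright on the mat (140,115), four sticks in the glue box (85,190), and everything else in place.

```bash
python3 -c "
from cell import bot; print(bot.job_done())"
```

```text
the job is handed in; nothing more can be done
None
```

I carried the caddy by its bar to box_b, the box that already held a glue stick, and tipped all three sticks into it. I then set the empty caddy down on its cork mat and handed the job in at about 20 s.

**Final checks:**
- **Sticks:** All four glue sticks show in box_b, and the caddy is empty.
- **Caddy:** It stands level at about (510.5, −30), against a measured mat centre of (509.5, −31). A last wrist-camera reading put its bar at (508, −26), so the readings disagree by a few mm.
- **Other things:** The eraser box, the look-alikes and the things left standing on the table look untouched.

**What went wrong:** The caddy turned about 21° in the grip during the pour. I measured a 7 N sideways force then, so it probably touched something. I leaned the tool to level it again before setting it down, with about 7 N of contact force.

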